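Clear the tumbler, open the domino box

TASK

Open the bamboo domino box on the sideboard: a glass tumbler stands in the way of its sliding lid. First pick up that tumbler and set it upright on the round coaster, its whole foot on it, without dropping it; then slide the lid open as far as it will go. Leave the other tumbler where it stands.

Things in the scene. Friction and masses are not known exactly. Their poses are not given: they have to be found in the camera images.
- tumbler_mid (a point): The squat clear glass tumbler to be cleared away: it stands upright on the sideboard about 35 mm beyond the end of the bamboo box towards which the lid opens. Open-topped, 75 mm high, 62 to 64 mm across (foot 56 mm), wall 4 mm, 0.2 kg. The point is its centre, half-way up (37.5 mm above its foot); z is its axis, up.
- coaster_top (a point): The round grey silicone coaster, 100 mm across and 5 mm thick, lying fixed on the sideboard; its place varies. The point is the centre of its upper face, 5 mm above the sideboard; z up.
- lid_grip (a point): Centre (half-way up, 87.5 mm above the sideboard) of the wooden grip bar on the bamboo box's lid: 50 mm long (x, across the box), 16 mm thick (y), 28 mm high (z), rising from the lid's face at 73.5 mm to 101.5 mm above the sideboard. +y is the level direction in which the lid slides open; the point moves with the lid.
- lid (a joint): How far the lid is slid open, in m: 0 shut, 0.11 fully open (end stop). Starts 0 to 12 mm ajar; about 2 N of friction; stays where left. The box is fixed, 180 mm long (y), 110 wide, 74.5 high; with the lid shut the bar's centre is 30 mm short of its opening end. The lid slides out past that end, 66 mm above the sideboard, and would strike the tumbler.
- spare_tumbler_mid (a point): The other tumbler, of the same kind and size, standing well away from the box, not in the lid's way; to be left where it stands. The point is its centre, half-way up.
Not all that is in view belongs to the job. Leave any green or orange look-alike of the part that bears tumbler_mid alone. Of the things that look like the part that bears coaster_top, the larger one is meant.

How it is judged:
On the way, in this order (a step that is already met when the one before it is completed fails the run):
1. the tumbler stands on the coaster, released, while the lid is still shut (horizontal distance between tumbler_mid and coaster_top below 0.022 m and z of tumbler_mid in the frame of coaster_top between 0.034 and 0.0435 m and angle between tumbler_mid's own z axis and vertical below 0.17 rad and linear speed of tumbler below 0.02 m/s and contact force between the fingers and tumbler below 0.1 N and value of joint lid below 0.03 m), for 0.2 s.
2. the lid is slid fully open (value of joint lid above 0.095 m), for 0.2 s.
At the end, for the whole second after the job is handed in: The cleared tumbler stands upright (within 10 degrees), still and released on the coaster, its axis within 22 mm of the coaster's centre; the lid is at rest, open by more than 95 of its 110 mm; the other tumbler is within 20 mm of where it started (horizontal distance between tumbler_mid and coaster_top below 0.022 m and z of tumbler_mid in the frame of coaster_top between 0.034 and 0.0435 m and angle between tumbler_mid's own z axis and vertical below 0.17 rad and linear speed of tumbler below 0.02 m/s and contact force between the fingers and tumbler below 0.1 N and value of joint lid above 0.095 m and velocity of joint lid below 0.01 m/s and distance of spare_tumbler_mid from where it was at the start of the episode below 0.02 m); the robot touches nothing.
It fails at once if the lid is opened by more than 30 mm while the tumbler is not on the coaster (value of joint lid above 0.03 m and horizontal distance between tumbler_mid and coaster_top above 0.05 m).
It fails at once if the tumbler is dropped: let go more than 25 mm above the sideboard (height (world z) of tumbler_mid above 0.0625 m and contact force between the fingers and tumbler below 0.02 N).
It fails at once if the other tumbler is moved by more than 20 mm (distance of spare_tumbler_mid from where it was at the start of the episode above 0.02 m).
It also fails if it takes over 56 s, if anything falls off the work surface, if the arm or the gripper's body presses on something with over 40 N, if the wrist force passes 120 N, or if a joint passes its speed limit or range.

ROBOT

A 7-joint arm with a two-finger parallel gripper is mounted at the origin on the work surface. World frame = base frame: x ahead of the robot, y to its left, z up, the work surface at z = 0. Lengths are in m, angles in rad, forces in N, time in s.
With the tool pointing down it reaches from about 0.425 to 0.875 m from the base axis. Payload 4.7 kg.
Tool frame: the origin (TCP) lies midway between the tips of the shut fingers; the grasp point (between the pads) lies ctrl.grasp_offset behind it (ctrl.grasp_offset is the distance from the TCP to the grasp point, in m); z points along the fingers, y is the line along which they close (so a half turn about z gives the same grasp; the last joint's range is limited). The gripper opens to 87 mm and grips with 3 to 60 N. Pads are 19 mm wide; open, the fingers measure 117 mm over their backs; the gripper's body (75 mm by 190 mm) begins 51 mm behind the grasp point.
Start: joints at [-1.261, 0.321, -0.07, 1.45, 0.023, 1.371, -0.057], TCP at [0.19, 0.622, 0.223] pointing down, gripper open.
Joint ranges: [-2.86, 2.86], [-0.3, 2.09], [-1.38, 1.24], [0.06, 2.45], [-1.56, 4.7], [0.09, 2.05], [-2.69, 2.69]. Speed limits (rad/s): [2.57, 2.57, 3.14, 3.14, 3.14, 3.14, 3.14].

INTERFACE

Orientations are given as a rotation vector (axis times angle).
In Python, from bench import ctrl gives the robot as it stands. The module is installed in compiled form; this text tells all that it offers.
- The arm moves only by the tool jog_arm, never from a script. Its argument "moves" is one flat list of numbers, 7 for each row, row after row: the shift along the tool's x, y, z in units of 30 cm (1.0 is 30 cm), then the turn, a rotation vector about the tool's x, y, z in units of 60 degrees (1.0 is 60 degrees), then the gripper's target within -1 to 1 (fully open at 1, half-way at 0, shut at -1). In form: [x, y, z, wx, wy, wz, fingers, x, y, z, wx, wy, wz, fingers, ...]. A call has exactly 8 rows; each row is the pose to reach, as a shift and turn from the pose commanded when the call began, along the tool's axes at that moment; what a row does not reach only later rows make up. A row lasts 1/8 s, in which the tool goes at most 62.5 mm and 10.7 degrees, less where a joint would pass 70% of its speed; a pose out of reach is approached as far as the arm can. A call with a number of a shift or a turn outside -1 to 1 is refused whole. A call with a gripper value outside its range is refused whole. The fingers move at their own pace and stop on an object; "newtons" is the grip in N (left out, the last holds). Time passes only in rows, so rows that repeat a pose let the fingers close, or fill a call up. It gives the time, the measured TCP pose, the force, the opening and the grip force at its end, in the units of the state.
- ctrl.get_state(): the state, without advancing time (a new reading comes with each control period).
- ctrl.get_image(name): name is "scene" or "top"; returns a dict with "pixels" (384x512x3 uint8, red, green, blue), "fx", "fy", "cx", "cy" (pixels), "dist" ([k1, k2, p1, p2, k3] as OpenCV has them; the pictures are not rectified), "xyz" and "rotation" of the camera in the world. Camera axes: x right, y up, looking along -z (the intrinsics and any distortion apply to the point x, -y, -z); pixel columns grow to the right and rows downward; lengths in m; the calibration is good to about 2 mm. A picture is of the moment at which its call begins. There is no depth.
- ctrl.close_job(): hands the job in; it is judged then, once.
The state is a dict: "time": time; "joint_positions": joint angles; "qd": joint speeds; "joint_torque": joint torques, N m; "position": TCP position; "tool_rot": TCP orientation; "ft_force": force on the tool from outside, world axes, zero at the start; "torque": the same for the moment, N m; "grip_width": opening from 0.0 (shut) to 1.0 (fully open); "grip_force": force on a finger pad.
Only numpy, scipy, OpenCV 4.12 (cv2) and the standard library are available. Lean on these libraries where they do the work, as an engineer would, in place of code of your own. Each camera call takes 0.05 s, during which the arm holds its last target. There are 200 camera calls.

## Working session

There is one attempt and no reset: what is moved stays moved. The work goes in short steps, Python scripts to look and compute and a tool call to move; the robot and the scene stay as the last step left them, time stands still between calls to the robot, and variables do not carry over. Pictures are saved under pics/ and viewed, at most 13 in all, crops included, and the job is handed in when it is done.

Besides the shell and the picture viewer there is one more tool, called after "Call:" by a JSON object that holds its "api" and its "payload", one argument or row to a line. jog_arm: Moves the arm, as the interface text tells. Its arguments: {"type":"object","properties":{"moves":{"type":"array"},"newtons":{"type":"number"}},"required":["moves"]}

```bash
mkdir -p pics; python3 - <<'E'
from bench import ctrl
import cv2,numpy as np
for n in("scene","top"):
    d=ctrl.get_image(n); cv2.imwrite(f"pics/{n}0.png",d["pixels"][:,:,::-1])
    print(n,[d[k] for k in("fx","fy","cx","cy","dist")],np.round(d["xyz"],3),np.round(d["rotation"],3).tolist())
s=ctrl.get_state(); print(s["time"],s["position"],s["tool_rot"],s["grip_width"],ctrl.grasp_offset)
E
```

```text
scene [451.66942252604895, 451.66942252604895, 255.8989079010362, 187.51013062108387, array([-0.13209654,  0.        ,  0.        ,  0.        ,  0.        ])] [1.485 0.564 0.787] [0.604, 1.059, 1.906]
top [388.41375423086083, 388.41375423086083, 252.15872276136855, 196.1988956037309, array([-0.06524747,  0.        ,  0.        ,  0.        ,  0.        ])] [ 0.435 -0.018  1.036] [0.083, -0.067, -1.571]
0.1 [0.18937663 0.62127876 0.22160822] [-4.62850465e-01 -3.10717384e+00  2.62494691e-03] 1.0005243305874907 0.0187
```

View pics/scene0.png

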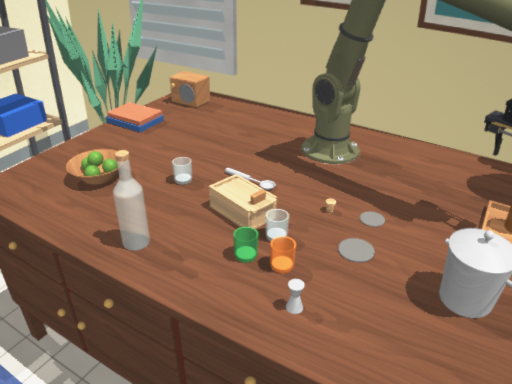

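View pics/top0.png

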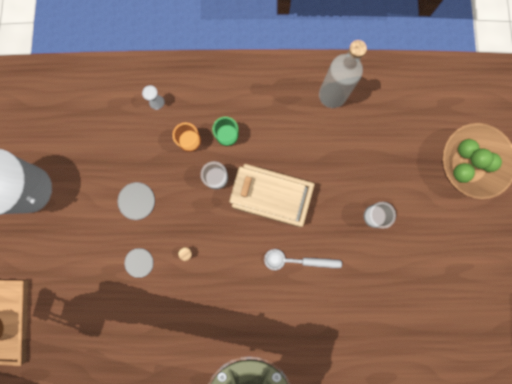

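The top view shows the tumbler at about (214,176), the large coaster at (136,201) and the lid bar at about (246,187). The spare tumbler is at (380,215), and the green and orange look-alikes are at (226,131) and (187,137). I'll enlarge this area and fit the shapes.

```bash
cat > h.py <<'E'
import numpy as np,cv2
from scipy.spatial.transform import Rotation as R
from bench import ctrl
F=np.diag([1,-1,-1.])
def K(d): return np.array([[d["fx"],0,d["cx"]],[0,d["fy"],d["cy"]],[0,0,1.]])
def pix(d,uv,z):
    u=cv2.undistortPoints(np.array(uv,float).reshape(-1,1,2),K(d),d["dist"])[:,0]
    r=(R.from_rotvec(d["rotation"]).as_matrix()@F@np.c_[u,np.ones(len(u))].T).T
    c=np.array(d["xyz"]); return c+r*((z-c[2])/r[:,2])[:,None]
def proj(d,P):
    M=(R.from_rotvec(d["rotation"]).as_matrix()@F).T
    return cv2.projectPoints(np.array(P,float).reshape(-1,3),cv2.Rodrigues(M)[0],-M@np.array(d["xyz"]),K(d),d["dist"])[0][:,0]
def circ(c,r,z,n=60):
    t=np.linspace(0,2*np.pi,n); return np.c_[c[0]+r*np.cos(t),c[1]+r*np.sin(t),0*t+z]
def draw(d,polys,box,s,name):
    x0,y0,x1,y1=box
    im=cv2.resize(np.ascontiguousarray(d["pixels"][y0:y1,x0:x1,::-1]),None,fx=s,fy=s,interpolation=cv2.INTER_CUBIC)
    for P,col in polys:
        q=((proj(d,P)-[x0,y0]+.5)*s).round().astype(np.int32); cv2.polylines(im,[q],False,col,1)
    cv2.imwrite(name,im)
E
python3 - <<'E'
from h import *
d=ctrl.get_image("top"); e=ctrl.get_image("scene")
m=d["pixels"].astype(int)
# coaster blob: grey
g=((m.max(2)-m.min(2)<25)&(m.min(2)>80)).astype(np.uint8)
n,l,st,ce=cv2.connectedComponentsWithStats(g)
for i in range(1,n):
    if st[i,4]>150: print(st[i],ce[i],pix(d,[ce[i]],.005).round(4))
# wood of box
w=((m[:,:,0]>190)&(m[:,:,0]-m[:,:,2]>35)).astype(np.uint8)
n,l,st,ce=cv2.connectedComponentsWithStats(w)
for i in range(1,n):
    if st[i,4]>500: print(st[i],ce[i])
print(pix(d,[[136,201]],.005),pix(d,[[213,176]],.075),pix(d,[[214.5,177]],.0))
draw(d,[],(110,100,330,250),3.6,"pics/c1.png")
draw(e,[],(200,160,390,290),4.2,"pics/c2.png")
E
```

```text
[   0    0   36   55 1832] [16.29203057 26.02893013] [[1.0352 0.6807 0.005 ]]
[ 471    0   41   53 2009] [492.3578895   25.07565953] [[ 1.0294 -0.7027  0.005 ]]
[ 320   54   42   54 1452] [340.30096419  80.38016529] [[ 0.8554 -0.2523  0.005 ]]
[142  85  23  24 323] [152.69659443  96.88235294] [[0.8106 0.2665 0.005 ]]
[   0  149   52   66 2527] [ 21.71349426 185.30945786] [[0.5656 0.6271 0.005 ]]
[202 163  26  26 536] [214.80037313 175.44962687] [[0.5903 0.092  0.005 ]]
[ 118  183   37   37 1069] [135.94200187 200.71936389] [[0.5226 0.3041 0.005 ]]
[364 202  32  26 632] [379.45253165 214.88765823] [[ 0.4835 -0.3475  0.005 ]]
[125 249  28  28 646] [138.52786378 262.44891641] [[0.3583 0.2932 0.005 ]]
[265 249  77  21 724] [296.7859116  260.56491713] [[ 0.3639 -0.1254  0.005 ]]
[458 129  54  27 650] [491.59076923 140.85076923]
[ 230  164   84   62 3215] [270.38942457 194.23390358]
[   0  281   23   84 1207] [ 11.28914664 317.58823529]
[[0.52181964 0.30393828 0.005     ]] [[0.57844061 0.08899629 0.075     ]] [[0.58686296 0.09330421 0.        ]]
```

View pics/c1.png

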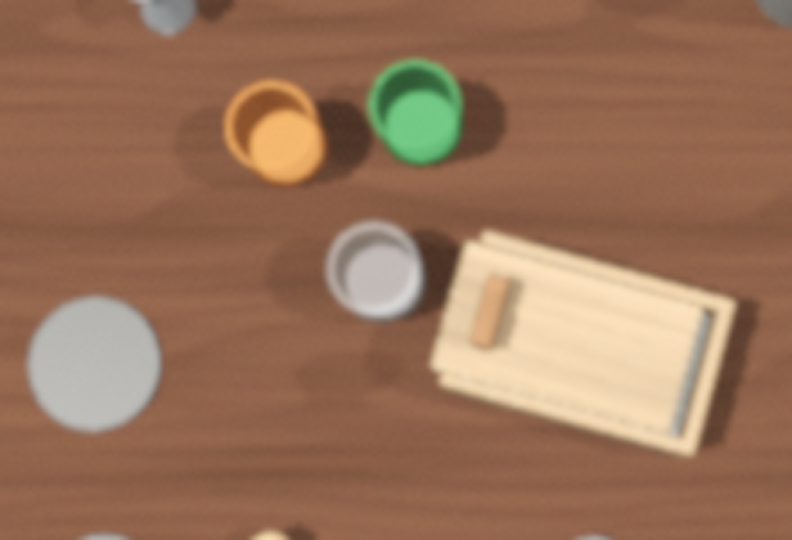

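View pics/c2.png

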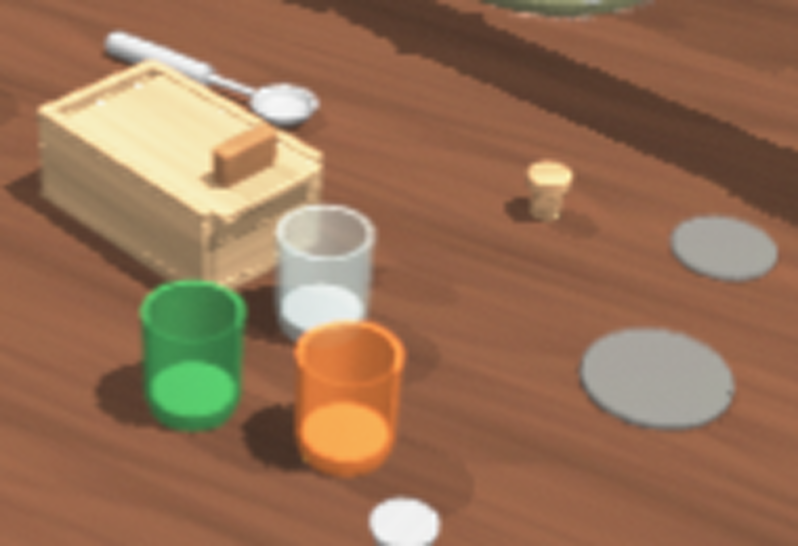

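The crops show the clear tumbler's rim centred at about (372,267) in the top crop and the bar's top face at about (490,311). The lid slides left and slightly up. I'll check this by overlaying models of each part in both views.

```bash
python3 - <<'E'
from h import *
d=ctrl.get_image("top"); e=ctrl.get_image("scene")
f=lambda x,y:[110+x/3.6-.5,100+y/3.6-.5]
co=pix(d,[[135.94,200.72]],.005)[0]
tu=pix(d,[f(372.5,267.5)],.075)[0]
ba=pix(d,[f(490,311)],.1015)[0]
a=pix(d,[f(733,299),f(485,232),f(695,455),f(440,383)],.0745)
v=(a[1]-a[0])/np.linalg.norm(a[1]-a[0])+(a[3]-a[2])/np.linalg.norm(a[3]-a[2]); v/=np.linalg.norm(v); x=np.array([v[1],-v[0],0])
print("co",co,"tu",tu,"bar",ba,"dir",v,"len",np.linalg.norm(a[1]-a[0]),np.linalg.norm(a[3]-a[2]),np.linalg.norm(a[2]-a[0]))
print("tu-bar along/across",(tu-ba)@v,(tu-ba)@x,"far end-bar",(ba-(a[0]+a[2])/2)@v,(ba-(a[0]+a[2])/2)@x)
def rect(c,z): return [[*(c+sx*x*.025+sy*v*.008)[:2],z] for sx,sy in((1,1),(1,-1),(-1,-1),(-1,1),(1,1))]
P=[(circ(co,.05,.005),(0,0,255)),(circ(tu,.032,.075),(0,0,255)),(circ(tu,.028,0),(255,0,0)),(rect(ba,.1015),(0,0,255)),(rect(ba,.0735),(255,0,0))]
draw(d,P,(110,100,330,250),3.6,"pics/o1.png"); draw(e,P,(200,160,390,290),4.2,"pics/o2.png")
A=cv2.imread("pics/o1.png"); B=cv2.imread("pics/o2.png")
cv2.imwrite("pics/o.png",cv2.resize(np.vstack([A[190:450,:540],B[20:450,:540]]),(470,600)))
for n in("green","orange"): pass
print(pix(d,[f(415,106),f(271,127)],.075), pix(d,[[380.,215]],.04))
E
```

```text
co [0.52257501 0.30412257 0.005     ] tu [0.5839912  0.08911779 0.075     ] bar [0.55006125 0.00662126 0.1015    ] dir [0.2697144  0.96294036 0.        ] len 0.17840163611530369 0.18209495484919172 0.11132062231580314
tu-bar along/across 0.08859063532298361 0.010422016180590573 far end-bar 0.15961839579523418 -0.0005251610069763912
[[0.69888871 0.06028625 0.075     ]
 [0.68438078 0.16187941 0.075     ]] [[ 0.48153796 -0.33772043  0.04      ]]
```

View pics/o1.png

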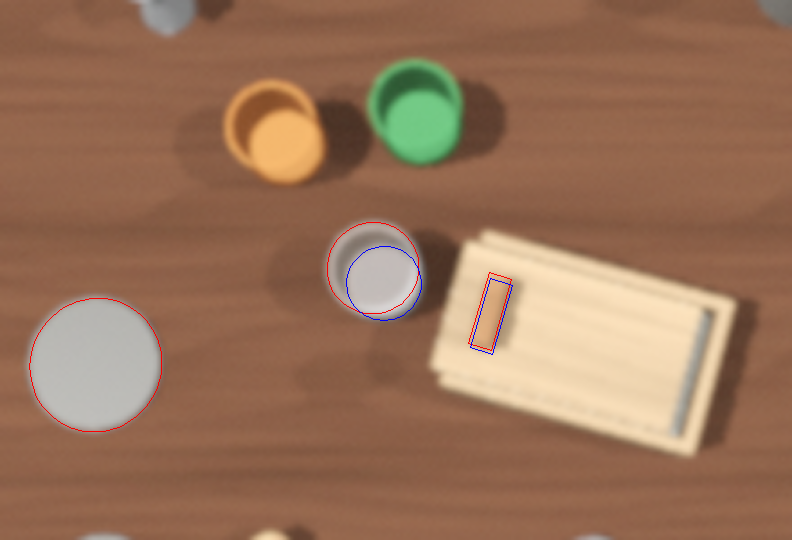

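View pics/o2.png

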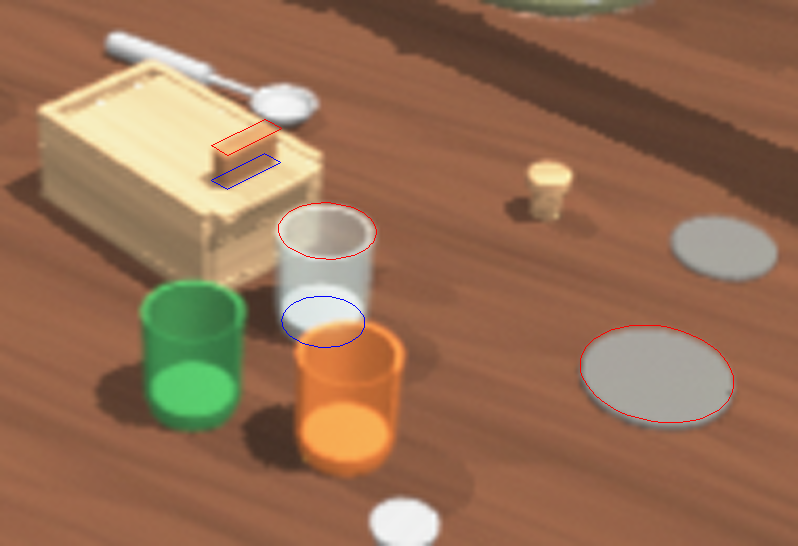

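The overlays fit both views within about 2 mm. The tumbler is at (0.583, 0.089), the coaster at (0.5226, 0.304) and the bar at (0.550, 0.007). The lid is about 9 mm ajar and slides along (0.27, 0.963). Next I'll plan the moves in tool axes, closing the fingers across the slide direction.

```bash
cat >> h.py <<'E'
V=np.array([.2697,.9629,0]); X=np.array([.9629,-.2697,0])
def goal(p,cmd=None):
    s=ctrl.get_state(); T=R.from_rotvec(s["tool_rot"]); 
    best=None
    for sg in(1,-1):
        y=sg*X; z=np.array([0,0,-1.]); G=R.from_matrix(np.c_[np.cross(y,z),y,z]); r=(T.inv()*G).as_rotvec()
        if best is None or np.linalg.norm(r)<np.linalg.norm(best): best=r
    print("pos",s["position"].round(4),"t",s["time"],"q",s["joint_positions"].round(2),"F",s["ft_force"].round(1),"grip",round(s["grip_width"],3),round(s["grip_force"],1))
    print("shift",(T.inv().apply(np.array(p)-s["position"])/.3).round(4),"turn",(best/np.radians(60)).round(3))
E
python3 - <<'E'
from h import *
print(R.from_rotvec(ctrl.get_state()["tool_rot"]).as_matrix().round(3))
goal([.583,.089,.16]); goal([.583,.089,.20])
E
```

```text
[[-0.957  0.291 -0.   ]
 [ 0.291  0.957 -0.001]
 [-0.    -0.001 -1.   ]]
pos [0.1894 0.6216 0.2222] t 0.3 q [-1.26  0.32 -0.07  1.45  0.02  1.37 -0.06] F [-0.5 -0.7  0.3] grip 0.999 0.0
shift [-1.7723 -1.3157  0.2083] turn [-0.000e+00  1.000e-03  1.478e+00]
pos [0.1894 0.6216 0.2222] t 0.3 q [-1.26  0.32 -0.07  1.45  0.02  1.37 -0.06] F [-0.5 -0.7  0.3] grip 0.999 0.0
shift [-1.7723 -1.3158  0.0749] turn [-0.000e+00  1.000e-03  1.478e+00]
```

Call:
{"api": "jog_arm", "payload": {
  "moves": [-0.12,-0.09,0.005,0,0,0.1,1,-0.25,-0.185,0.01,0,0,0.21,1,-0.38,-0.28,0.02,0,0,0.32,1,-0.51,-0.38,0.03,0,0,0.43,1,-0.64,-0.475,0.04,0,0,0.54,1,-0.76,-0.57,0.045,0,0,0.64,1,-0.85,-0.63,0.05,0,0,0.71,1,-0.886,-0.658,0.05,0,0,0.74,1],
  "newtons": 15
}}

```text
time: 1.3
position: [0.3875, 0.3542, 0.2077]
tool_rot: [1.607, 2.699, 0.001]
ft_force: [-0.3, 0.5, -0.4]
grip_width: 0.999
grip_force: 0.0
```

```bash
python3 -c "
from h import *
goal([.583,.089,.16])"
```

```text
pos [0.3875 0.3542 0.2077] t 1.3 q [-0.97  0.06  0.19  1.79 -0.01  1.29 -0.28] F [-0.3  0.5 -0.4] grip 0.999 0.0
shift [-1.0879  0.1518  0.1588] turn [ 0.    -0.     0.735]
```

Call:
{"api": "jog_arm", "payload": {
  "moves": [-0.13,0.02,0.01,0,0,0.1,1,-0.28,0.04,0.03,0,0,0.21,1,-0.43,0.06,0.05,0,0,0.32,1,-0.58,0.08,0.07,0,0,0.43,1,-0.73,0.1,0.09,0,0,0.54,1,-0.87,0.12,0.1,0,0,0.64,1,-0.96,0.14,0.11,0,0,0.71,1,-1,0.15,0.12,0,0,0.735,1]
}}

```text
time: 2.3
position: [0.5703, 0.1138, 0.1713]
tool_rot: [-2.501, -1.901, 0.0]
ft_force: [0.9, -0.5, -0.1]
grip_width: 1.001
grip_force: 0.0
```

```bash
python3 -c "
from h import *
goal([.583,.089,.11])"
```

```text
pos [0.5703 0.1138 0.1713] t 2.3 q [-0.66  0.22  0.48  1.71 -0.11  1.24 -0.43] F [ 0.9 -0.5 -0.1] grip 1.001 0.0
shift [-0.0682  0.0628  0.2042] turn [-0.    -0.     0.002]
```

Call:
{"api": "jog_arm", "payload": {
  "moves": [-0.03,0.03,0.03,0,0,0,1,-0.05,0.05,0.08,0,0,0,1,-0.068,0.063,0.14,0,0,0,1,-0.068,0.063,0.19,0,0,0,1,-0.068,0.063,0.2,0,0,0,1,-0.068,0.063,0.2,0,0,0,1,-0.068,0.063,0.2,0,0,0,1,-0.068,0.063,0.2,0,0,0,1]
}}

```text
time: 3.3
position: [0.5828, 0.0893, 0.1123]
tool_rot: [2.499, 1.903, 0.002]
ft_force: [-0.2, -0.2, -0.7]
grip_width: 0.998
grip_force: 0.0
```

```bash
python3 - <<'E'
from h import *
goal([.583,.089,.027])
d=ctrl.get_image("top"); e=ctrl.get_image("scene")
draw(d,[],(170,130,270,230),3.8,"pics/a.png"); draw(e,[],(230,130,330,260),3.8,"pics/b.png")
A=cv2.imread("pics/a.png"); B=cv2.imread("pics/b.png"); A=cv2.copyMakeBorder(A,0,B.shape[0]-A.shape[0],0,0,0)
cv2.imwrite("pics/ab.png",np.hstack([A,B]))
E
```

```text
pos [0.5828 0.0893 0.1123] t 3.3 q [-0.61  0.29  0.49  1.76 -0.15  1.13 -0.35] F [-0.2 -0.2 -0.7] grip 0.998 0.0
shift [-0.0011  0.0007  0.2842] turn [ 0.001 -0.001  0.004]
```

View pics/ab.png

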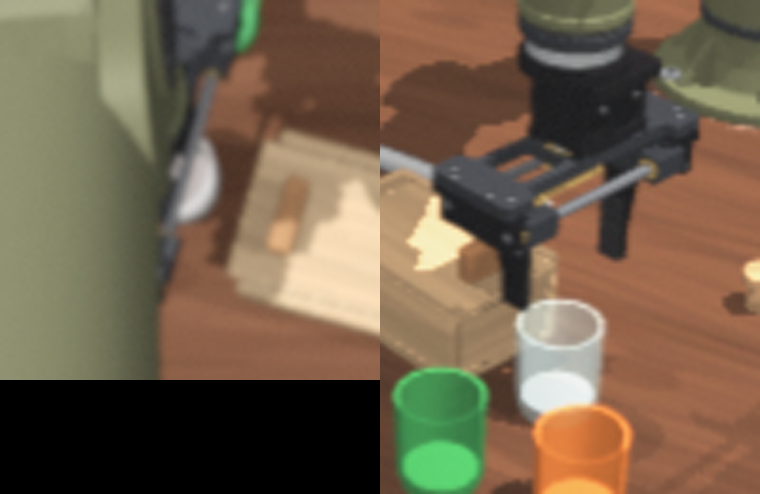

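The fingers straddle the tumbler with clearance on both sides, and the box and green glass are clear. I'll go down to grasp height and close.

Call:
{"api": "jog_arm", "payload": {
  "moves": [0,0,0.05,0,0,0,1,0,0,0.1,0,0,0,1,0,0,0.15,0,0,0,1,0,0,0.2,0,0,0,1,0,0,0.25,0,0,0,1,0,0,0.28,0,0,0,1,0,0,0.28,0,0,0,1,0,0,0.28,0,0,0,1]
}}

```text
time: 4.4
position: [0.5829, 0.0891, 0.0281]
tool_rot: [2.5, 1.902, 0.002]
ft_force: [-0.3, 1.0, -0.5]
grip_width: 0.997
grip_force: 0.0
```

Call:
{"api": "jog_arm", "payload": {
  "moves": [0,0,0,0,0,0,0.6,0,0,0,0,0,0,0.5,0,0,0,0,0,0,0.4,0,0,0,0,0,0,0.2,0,0,0,0,0,0,0,0,0,0,0,0,0,0,0,0,0,0,0,0,0,0,0,0,0,0,0,0],
  "newtons": 15
}}

```text
time: 5.4
position: [0.5832, 0.089, 0.0281]
tool_rot: [2.499, 1.902, 0.002]
ft_force: [4.0, -2.0, 3.5]
grip_width: 0.728
grip_force: 15.0
```

```bash
python3 -c "
from h import *
goal([.583,.089,.10])"
```

```text
pos [0.5832 0.089  0.0281] t 5.4 q [-0.59  0.39  0.46  1.82 -0.21  0.97 -0.3 ] F [ 4.  -2.   3.5] grip 0.728 15.0
shift [-2.000e-04 -1.000e-04 -2.396e-01] turn [ 0.002 -0.001  0.003]
```

The opening of 63 mm matches the tumbler. Lift.

Call:
{"api": "jog_arm", "payload": {
  "moves": [0,0,0,0,0,0,0,0,0,-0.02,0,0,0,0,0,0,-0.05,0,0,0,0,0,0,-0.09,0,0,0,0,0,0,-0.13,0,0,0,0,0,0,-0.17,0,0,0,0,0,0,-0.2,0,0,0,0,0,0,-0.2,0,0,0,0],
  "newtons": 22
}}

```text
time: 6.4
position: [0.583, 0.0892, 0.0886]
tool_rot: [2.499, 1.902, 0.003]
ft_force: [-0.2, 0.1, -3.6]
grip_width: 0.727
grip_force: 22.0
```

```bash
python3 -c "
from h import *
goal([.5226,.3041,.09])"
```

```text
pos [0.583  0.0892 0.0886] t 6.4 q [-0.61  0.31  0.48  1.78 -0.16  1.09 -0.34] F [-0.2  0.1 -3.6] grip 0.727 22.0
shift [ 0.6367 -0.3849 -0.0044] turn [ 0.001 -0.001  0.003]
```

Call:
{"api": "jog_arm", "payload": {
  "moves": [0.04,-0.02,0,0,0,0,0,0.12,-0.07,0,0,0,0,0,0.22,-0.13,0,0,0,0,0,0.33,-0.2,0,0,0,0,0,0.44,-0.265,0,0,0,0,0,0.54,-0.325,0,0,0,0,0,0.61,-0.37,0,0,0,0,0,0.637,-0.385,0,0,0,0,0]
}}

```text
time: 7.4
position: [0.52, 0.3069, 0.0868]
tool_rot: [-2.495, -1.907, 0.002]
ft_force: [-0.7, -0.1, -1.8]
grip_width: 0.73
grip_force: 22.0
```

```bash
python3 - <<'E'
from h import *
goal([.5226,.3041,.0335])
e=ctrl.get_image("scene"); d=ctrl.get_image("top")
s=ctrl.get_state(); p=s["position"]
draw(e,[(circ(p,.032,.0605+.075),(0,0,255)),(circ(p,.028,.0605),(255,0,0))],(290,130,430,290),3.7,"pics/e1.png")
E
```

```text
pos [0.52   0.3069 0.0868] t 7.4 q [-0.89  0.34  0.37  1.74 -0.14  1.09 -0.74] F [-0.7 -0.1 -1.8] grip 0.73 22.0
shift [-0.0067  0.0113  0.1776] turn [-0.002  0.     0.007]
```

View pics/e1.png

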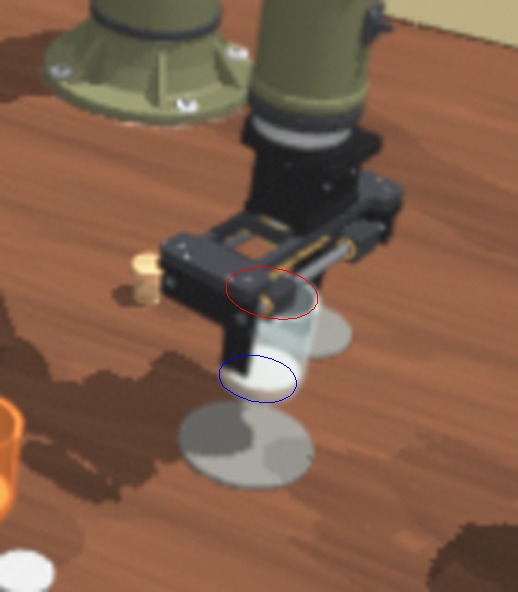

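The tumbler hangs upright and centred over the coaster to within about 3 mm. I'll lower it most of the way and check.

Call:
{"api": "jog_arm", "payload": {
  "moves": [-0.005,0.005,0.02,0,0,0,0,-0.01,0.01,0.05,0,0,0,0,-0.01,0.01,0.08,0,0,0,0,-0.01,0.01,0.11,0,0,0,0,-0.01,0.01,0.14,0,0,0,0,-0.01,0.01,0.16,0,0,0,0,-0.01,0.01,0.165,0,0,0,0,-0.01,0.01,0.165,0,0,0,0]
}}

```text
time: 8.5
position: [0.5241, 0.3005, 0.0382]
tool_rot: [2.5, 1.903, 0.001]
ft_force: [-0.6, 0.3, -2.2]
grip_width: 0.73
grip_force: 22.0
```

```bash
python3 -c "
from h import *
goal([.5226,.3025,.0333])"
```

```text
pos [0.5241 0.3005 0.0382] t 8.5 q [-0.87  0.39  0.37  1.78 -0.16  1.   -0.71] F [-0.6  0.3 -2.2] grip 0.73 22.0
shift [ 0.0051 -0.0067  0.0163] turn [ 0.    -0.     0.003]
```

Call:
{"api": "jog_arm", "payload": {
  "moves": [0.004,-0.005,0.003,0,0,0,0,0.005,-0.006,0.006,0,0,0,0,0.005,-0.006,0.009,0,0,0,0,0.005,-0.006,0.012,0,0,0,0,0.005,-0.006,0.014,0,0,0,0,0.005,-0.006,0.016,0,0,0,0,0.005,-0.006,0.017,0,0,0,0,0.005,-0.006,0.017,0,0,0,0]
}}

```text
time: 9.5
position: [0.5227, 0.3023, 0.0331]
tool_rot: [-2.5, -1.903, -0.0]
ft_force: [-0.2, 0.1, -0.7]
grip_width: 0.725
grip_force: 22.0
```

Call:
{"api": "jog_arm", "payload": {
  "moves": [0,0,0.002,0,0,0,0,0,0,0.003,0,0,0,0,0,0,0.003,0,0,0,0.46,0,0,0.003,0,0,0,0.5,0,0,0.003,0,0,0,0.6,0,0,0.003,0,0,0,0.8,0,0,0.003,0,0,0,1,0,0,0.003,0,0,0,1]
}}

```text
time: 10.5
position: [0.5227, 0.3023, 0.032]
tool_rot: [2.5, 1.903, 0.0]
ft_force: [-0.4, -0.1, 0.2]
grip_width: 0.979
grip_force: 0.0
```

Call:
{"api": "jog_arm", "payload": {
  "moves": [0,0,0,0,0,0,1,0,0,0,0,0,0,1,0,0,-0.05,0,0,0,1,0,0,-0.12,0,0,0,1,0,0,-0.2,0,0,0,1,0,0,-0.3,0,0,0,1,0,0,-0.4,0,0,0,1,0,0,-0.42,0,0,0,1]
}}

```text
time: 11.5
position: [0.5243, 0.3031, 0.1616]
tool_rot: [-2.5, -1.902, -0.009]
ft_force: [-0.0, -0.3, 1.0]
grip_width: 0.996
grip_force: 0.0
```

```bash
python3 - <<'E'
from h import *
B=np.array([.5500,.0066,0])
goal([*(B-V*.03)[:2],.15])
e=ctrl.get_image("scene"); c=[.5226,.3041]
draw(e,[(circ(c,.032,.08),(0,0,255)),(circ(c,.028,.005),(255,0,0))],(310,180,410,280),4,"pics/e2.png")
E
```

```text
pos [0.5243 0.3031 0.1616] t 11.5 q [-0.9   0.27  0.39  1.67 -0.11  1.22 -0.75] F [-0.  -0.3  1. ] grip 0.996 0.0
shift [-1.0298  0.3456  0.0352] turn [ 0.003 -0.004  0.003]
```

View pics/e2.png

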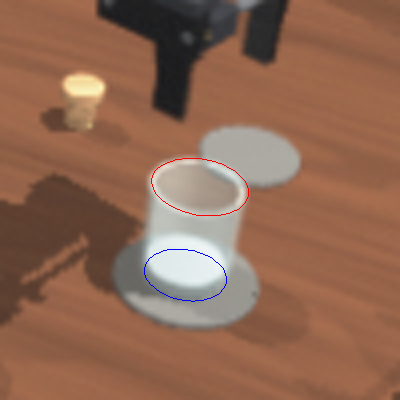

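The tumbler stands upright on the coaster and matches the overlay within about 2 mm. Next I'll shut the fingers and move to just behind the bar.

Call:
{"api": "jog_arm", "payload": {
  "moves": [-0.05,0.02,0,0,0,0,0.5,-0.17,0.06,0,0,0,0,0,-0.32,0.11,0,0,0,0,-0.5,-0.48,0.16,0,0,0,0,-1,-0.64,0.215,0,0,0,0,-1,-0.8,0.27,0,0,0,0,-1,-0.93,0.32,0,0,0,0,-1,-1,0.345,0,0,0,0,-1]
}}

```text
time: 12.55
position: [0.541, -0.019, 0.1568]
tool_rot: [-2.504, -1.896, 0.004]
ft_force: [0.5, 0.5, -0.0]
grip_width: 0.174
grip_force: 0.0
```

```bash
python3 -c "
from h import *
B=np.array([.5500,.0066,0])
goal([*(B-V*.03)[:2],.084])"
```

```text
pos [ 0.541  -0.019   0.1568] t 12.55 q [-0.56  0.15  0.6   1.83 -0.09  1.2  -0.21] F [ 0.5  0.5 -0. ] grip 0.174 0.0
shift [-0.0094  0.0063  0.2427] turn [-0.002  0.002 -0.001]
```

Call:
{"api": "jog_arm", "payload": {
  "moves": [-0.01,0.006,0,0,0,0,-1,-0.01,0.006,0,0,0,0,-1,-0.01,0.006,0.05,0,0,0,-1,-0.01,0.006,0.1,0,0,0,-1,-0.01,0.006,0.15,0,0,0,-1,-0.01,0.006,0.2,0,0,0,-1,-0.01,0.006,0.24,0,0,0,-1,-0.01,0.006,0.24,0,0,0,-1]
}}

```text
time: 13.55
position: [0.5427, -0.0179, 0.0849]
tool_rot: [-2.499, -1.902, 0.003]
ft_force: [-0.2, 0.5, 0.2]
grip_width: 0.003
grip_force: 0.0
```

```bash
python3 -c "
from h import *
B=np.array([.5500,.0066,0])
goal([*(B+V*(.098-.0175))[:2],.084])"
```

```text
pos [ 0.5427 -0.0179  0.0849] t 13.55 q [-0.54  0.23  0.59  1.9  -0.15  1.06 -0.16] F [-0.2  0.5  0.2] grip 0.003 0.0
shift [0.3535 0.0027 0.0025] turn [-0.002  0.001  0.003]
```

Call:
{"api": "jog_arm", "payload": {
  "moves": [0.015,0,0,0,0,0,-1,0.03,0,0,0,0,0,-1,0.06,0,0,0,0,0,-1,0.1,0,0,0,0,0,-1,0.14,0,0,0,0,0,-1,0.18,0,0,0,0,0,-1,0.22,0,0,0,0,0,-1,0.24,0,0,0,0,0,-1]
}}

```text
time: 14.55
position: [0.5628, 0.0529, 0.0859]
tool_rot: [-2.498, -1.904, -0.0]
ft_force: [-0.1, -2.2, 0.6]
grip_width: 0.006
grip_force: 1.1
```

Call:
{"api": "jog_arm", "payload": {
  "moves": [0.02,0,0,0,0,0,-1,0.04,0,0,0,0,0,-1,0.06,0,0,0,0,0,-1,0.075,0,0,0,0,0,-1,0.09,0,0,0,0,0,-1,0.1,0,0,0,0,0,-1,0.108,0,0,0,0,0,-1,0.11,0,0,0,0,0,-1]
}}

```text
time: 15.55
position: [0.5714, 0.0835, 0.086]
tool_rot: [-2.5, -1.903, 0.0]
ft_force: [0.7, -2.5, -0.3]
grip_width: 0.009
grip_force: 1.0
```

```bash
python3 - <<'E'
from h import *
B=np.array([.5500,.0066,0])
goal([*(B+V*(.101-.0175))[:2],.084])
e=ctrl.get_image("scene")
N=B+V*.1
rect=lambda c,z:[[*(c+sx*X*.025+sy*V*.008)[:2],z] for sx,sy in((1,1),(1,-1),(-1,-1),(-1,1),(1,1))]
draw(e,[(rect(N,.1015),(0,0,255))],(200,130,380,270),4,"pics/e3.png")
E
```

```text
pos [0.5714 0.0835 0.086 ] t 15.55 q [-0.65  0.3   0.53  1.81 -0.17  1.08 -0.32] F [ 0.7 -2.5 -0.3] grip 0.009 1.0
shift [0.0121 0.0005 0.0066] turn [-0.     0.     0.003]
```

View pics/e3.png

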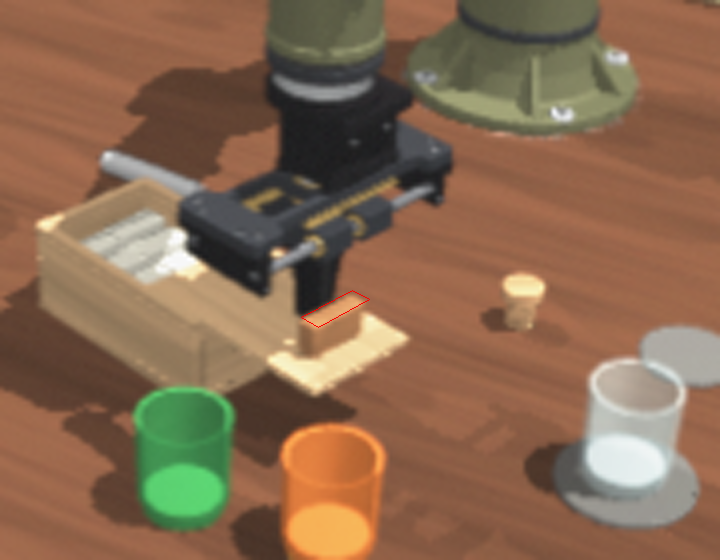

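The lid is about 105 mm open and the push force is still only friction, about 2.5 N. I'll creep on to feel the end stop.

Call:
{"api": "jog_arm", "payload": {
  "moves": [0.005,0,0,0,0,0,-1,0.008,0,0,0,0,0,-1,0.011,0,0,0,0,0,-1,0.014,0,0,0,0,0,-1,0.017,0,0,0,0,0,-1,0.02,0,0,0,0,0,-1,0.02,0,0,0,0,0,-1,0.02,0,0,0,0,0,-1]
}}

```text
time: 16.6
position: [0.572, 0.0857, 0.086]
tool_rot: [2.501, 1.899, -0.007]
ft_force: [-3.6, -8.6, 2.9]
grip_width: 0.006
grip_force: 4.5
```

The lid has stopped and the force has risen to 9 N, so it is at the end stop. Now I'll back off and lift clear.

Call:
{"api": "jog_arm", "payload": {
  "moves": [-0.01,0,0,0,0,0,-1,-0.03,0,0,0,0,0,-1,-0.05,0,0,0,0,0,-1,-0.05,0,-0.05,0,0,0,-1,-0.05,0,-0.12,0,0,0,-1,-0.05,0,-0.2,0,0,0,-1,-0.05,0,-0.28,0,0,0,-1,-0.05,0,-0.3,0,0,0,-1]
}}

```text
time: 17.6
position: [0.5704, 0.0753, 0.1787]
tool_rot: [2.499, 1.903, 0.007]
ft_force: [0.3, -0.3, 0.1]
grip_width: 0.006
grip_force: 0.0
```

Call:
{"api": "jog_arm", "payload": {
  "moves": [0,0,0,0,0,0,-1,0,0,0,0,0,0,-1,0,0,0,0,0,0,-1,0,0,0,0,0,0,-1,0,0,0,0,0,0,-1,0,0,0,0,0,0,-1,0,0,0,0,0,0,-1,0,0,0,0,0,0,-1]
}}

```text
time: 18.6
position: [0.5691, 0.0747, 0.1761]
tool_rot: [2.5, 1.903, 0.0]
ft_force: [-0.0, -0.0, -0.2]
grip_width: 0.01
grip_force: 0.0
```

```bash
python3 - <<'E'
from h import *
e=ctrl.get_image("scene"); N=np.array([.5500,.0066,0])+V*.101
rect=lambda c,z:[[*(c+sx*X*.025+sy*V*.008)[:2],z] for sx,sy in((1,1),(1,-1),(-1,-1),(-1,1),(1,1))]
draw(e,[(rect(N,.1015),(0,0,255))],(160,130,390,290),3.4,"pics/e4.png"); print(ctrl.get_state()["position"])
E
```

```text
[0.56905202 0.07473186 0.17610114]
```

View pics/e4.png

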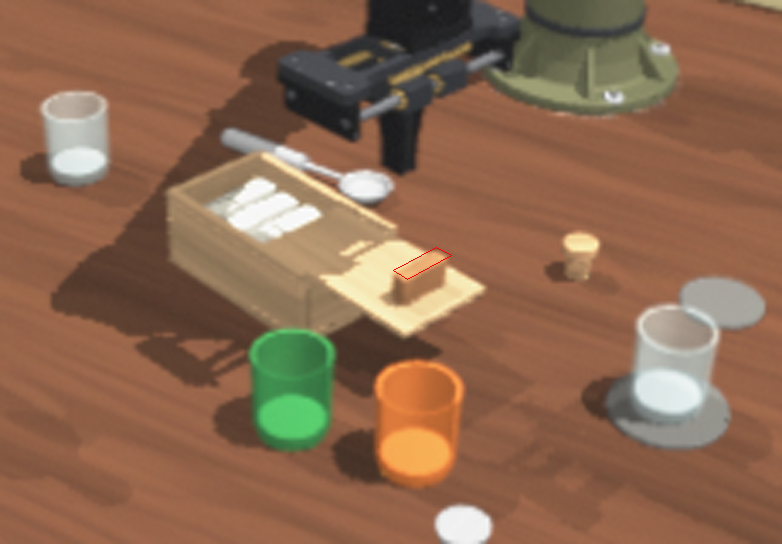

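The lid is fully open, with the bar where the overlay predicts. The tumbler stands on the coaster, the spare hasn't moved, and the robot touches nothing.

```bash
python3 -c "
from bench import ctrl
print(ctrl.close_job())"
```

```text
the job is handed in; nothing more can be done
None
```

I set the tumbler upright on the large coaster, slid the lid open to its end stop and left the other tumbler untouched; the job is handed in at about 19 s of the 56 s allowed, with no verdict returned.

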